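# Clear the steel offcuts into the scrap box

### The arm

A 6-joint arm with a two-finger parallel gripper is mounted at the origin on the work surface. World frame = base frame: x ahead of the robot, y to its left, z up, the work surface at z = 0. Lengths are in m, angles in rad, forces in N, time in s.
With the tool pointing down it reaches from about 0.4 to 0.825 m from the base axis. Payload 7 kg.
Tool frame: the origin (TCP) lies at the very end of the fingers, on their centre line; the grasp point (between the pads) lies 19 mm behind it; y points along the fingers, x is the direction in which the jaws open and shut, and the axes are right-handed (so a half turn about y gives the same grasp; the last joint's range is limited). The gripper opens to 85 mm and grips with 20 to 120 N. Pads are 22 mm wide; open, the fingers measure 114 mm over their backs; the gripper's body (76 mm by 85 mm) begins 54 mm behind the grasp point. The pads swing forward as they close: fully open they stand 13 mm farther back than shut.
Start: joints at [1.425, 0.359, 0.012, 0, -1.224, -0.288], TCP at [0.284, 0.612, 0.231] pointing down, gripper open.
Joint ranges: [-3.07, 3.07], [-1.43, 2.12], [-1.02, 1.25], [-3.03, 1.67], [-3.05, -0], [-3.03, 3.03]. Speed limits (rad/s): [2.39, 2.39, 3.01, 3.14, 3.14, 3.14].

### API

Orientations are given as a unit quaternion [w, x, y, z].
In Python, from station import ctrl gives the robot as it stands. Calls block until the motion is done:
- ctrl.goto(position, orientation): joint-space move of the TCP to a pose.
- ctrl.move_straight(position, rot=None, rate=0.15): straight line of the TCP; rot=None keeps the orientation; rate is the mean speed in m/s.
- ctrl.set_joints(angles): joint-space move.
- ctrl.grip(opening, squeeze=None): finger opening in m; squeeze is the grip in N (None keeps the last); returns when the fingers have stopped.
- ctrl.wait(seconds).
- ctrl.ik(position, orientation): joint angles nearest the present ones, or None.
- ctrl.sense(): the state.
- ctrl.snapshot(name): name is "scene" or "top" or "wrist"; returns the picture (400x640x3 uint8, blue, green, red); there is no depth.
- ctrl.camera_model(name): a dict with "fx", "fy", "cx", "cy" (pixels), "world_to_cam" (4x4, takes a point from world to camera coordinates). Camera axes: x right, y down, z forward; pixel columns grow to the right and rows downward; lengths in m; the calibration is good to about 2 mm. A picture is of the moment at which its call begins: read the wrist's pose just before it. camera_model takes no time and is no camera call; for the wrist camera it gives the pose at the moment of the call.
A pose or a line that the arm cannot do raises ctrl.IKError and nothing moves.
- ctrl.job_done(): hands the job in, once; it reports no verdict.
Trained networks look in the newest picture that a camera, given by its name, has taken for a name from the list of things; names that differ only in an ending like _2 or _b are one class to them, and where a whole thing is asked for, a point or a joint stands for the part that bears it (a point fixed in the world has none). Each returns a list of dicts, best first, with "score" (0 to 1); they miss things now and then, are a little off and sometimes report something else, mostly with a low value. They report only what shows in the picture. A call takes as long as a camera call.
- ctrl.recognise(camera, query): "rect" ([left, top, right, bottom] in pixels, round what is visible of it).
- ctrl.outline_of(camera, query): "mask" (400x640 bool, what is visible of it) and "rect" ([left, top, right, bottom] in pixels, round what is visible of it).
- ctrl.landmark_of(camera, query): "point" ([column, row] in pixels: a listed point, or the origin of a listed thing).
The state is a dict: "time_s": time; "joint_positions": joint angles; "qvel": joint speeds; "joint_torque": joint torques, N m; "eef_pos": TCP position; "ee_rot": TCP orientation; "force": force on the tool from outside, world axes, zero at the start; "wrist_torque": the same for the moment, N m; "grip_width": finger opening in m.
Only numpy, scipy, OpenCV 4.12 (cv2) and the standard library are available. Lean on these libraries where they do the work, as an engineer would, in place of code of your own. Each camera call takes 0.05 s, during which the arm holds its last target. There are 200 camera calls.

### The job

Clear the two sawn steel offcuts (a flat bar end and an angle-iron end) off the bench: lift the lid of the grey scrap box by its bar handle right over until it rests open on its stop, then put both offcuts into the box. Leave the lid open, and leave the finished brass parts, the white puck, the hammer and the wrench where they are.

Things in the scene. Friction and masses are not known exactly. Their poses are not given: they have to be found in the camera images.
- scrapbox: Grey sheet-metal scrap box fixed to the bench, 180 (x) x 240 (y) x 100 high, walls and floor 5 thick. Origin: centre of its underside; its x axis points horizontally from the handle side (facing the robot) to the hinge side, z up. Behind it two dark metal straps, which the open lid leans against, reach 60 above the rim.
- scrapbox_in (a point): Centre of the box's inner floor, 5 above the bench; axes as the box. The inside is 170 (x) x 230 (y) and 95 deep.
- lid (a joint): Angle of the lid in rad: 0 closed, 1.9 open on its stop, leaning back past the vertical. It turns freely and weighs about 0.4 kg: it falls shut when let go below about 1.5 and falls back onto its stop by itself when let go above about 1.65.
- lid_hinge (a point): Middle of the hinge line, on the hinge-side top edge of the box at the underside of the lid. The axes turn with the lid: y runs along the hinge, z is normal to the lid (up when closed); the flat lid, 180 x 240 x 6, extends from here along its own -x.
- lid_handle (a point): Middle of the lid's round steel bar handle, about 100 long, 11 thick, running along the lid's y axis, 35 above the lid's upper face. Seen from point lid_hinge it lies at x = -150, y = 0, z = 41 in the lid's axes; the lid's free edge is 30 beyond it. The bar may turn between the fingers.
- flat_mid (a point): Centre of the flat bar end, a plain sawn steel slab lying flat, 70 along its x, 44 along its y, 22 high, about 0.53 kg.
- angle_leg (a point): Middle of the upright leg of the angle-iron end (L section), about 0.40 kg, half-way up at 22 above the bench. The upright leg is 56 along its x, 12 thick along its y, 44 high; the flat leg, 12 thick, lies on the bench and reaches from the upright leg's foot to 38 from this point along +y.
- flat_end: The flat bar end itself; origin at the centre of its underside.
- angle_end: The angle-iron end itself; origin at the centre of its 56 x 44 footprint, on its underside.
- bush_a: Finished brass bush, an upright tube 50 diameter, 45 high, not to be moved; origin at the centre of its underside.
- bush_b: Another identical brass bush, not to be moved; origin at the centre of its underside.
- puck: White plastic round blank, 60 diameter, 48 high, not to be moved; origin at the centre of its underside.
- flange: Flat brass ring, 68 diameter, 12 high, not to be moved; origin at the centre of its underside.
- hammer: Hammer with a wooden handle, 260 long, lying at the far side of the bench, not to be moved.
- wrench: Steel wrench, 180 long, lying near the robot, not to be moved.

How it is judged:
By the outcome, as a careful person would: the job done as asked, in the order asked, and still so for the second after the job is handed in, with the robot touching nothing.
It also fails if it takes over 72 s, if anything falls off the work surface, if the arm or the gripper's body presses on something with over 40 N, if the wrist force passes 120 N, or if a joint passes its speed limit or range.

## Working session

There is one attempt and no reset: what is moved stays moved. The work goes in short steps, each a Python script; the robot and the scene stay as the last script left them, time stands still between calls to the robot, and variables do not carry over. Pictures are saved under pics/ and viewed, about 8 in all and at most 12, crops included, and the job is handed in when it is done.

```bash
ls; mkdir -p pics
python3 - <<'E'
from station import ctrl
import cv2,numpy as np
s=ctrl.sense();print(s['time_s'],s['eef_pos'],s['ee_rot'],s['grip_width'])
for n in("scene","top"):
    cv2.imwrite(f"pics/{n}0.png",ctrl.snapshot(n))
    m=ctrl.camera_model(n);print(n,m['fx'],m['fy'],m['cx'],m['cy']);print(np.round(m['world_to_cam'],3))
    for q in["scrapbox","lid_handle","lid_hinge","flat_mid","angle_leg","angle_end","flat_end","bush_a","puck","flange","hammer","wrench"]:
        r=ctrl.landmark_of(n,q);print(q,[(np.round(d['point']).tolist(),round(d['score'],2)) for d in r[:3]])
print(ctrl.sense()['time_s'])
E
```

```text
pics
0.0 [0.28352278 0.61203312 0.23037784] [-0.38020239  0.38112084 -0.59554253  0.59625677] 0.08538468178143781
scene 492.71944695066844 492.71944695066844 319.80869414447056 206.7592501043014
[[ 7.840e-01  6.210e-01  1.000e-03 -4.500e-01]
 [ 5.030e-01 -6.340e-01 -5.880e-01 -1.910e-01]
 [-3.640e-01  4.610e-01 -8.090e-01  1.375e+00]
 [ 0.000e+00  0.000e+00  0.000e+00  1.000e+00]]
scrapbox [([368.0, 155.0], 0.88)]
lid_handle [([351.0, 112.0], 0.65)]
lid_hinge [([411.0, 131.0], 0.67), ([323.0, 268.0], 0.27)]
flat_mid [([323.0, 268.0], 0.65)]
angle_leg [([224.0, 322.0], 0.75)]
angle_end [([222.0, 316.0], 0.8), ([326.0, 264.0], 0.29)]
flat_end [([222.0, 321.0], 0.64)]
bush_a [([296.0, 324.0], 0.94), ([257.0, 266.0], 0.56)]
puck [([292.0, 213.0], 0.88)]
flange [([370.0, 232.0], 0.8), ([258.0, 264.0], 0.35), ([291.0, 324.0], 0.3)]
hammer [([376.0, 320.0], 0.64)]
wrench [([197.0, 249.0], 0.82), ([375.0, 320.0], 0.58)]
top 473.4499665802352 473.4499665802352 318.6591657249816 195.85052782213967
[[-0.028 -1.     0.013  0.05 ]
 [-0.991  0.026 -0.128  0.564]
 [ 0.128 -0.017 -0.992  1.234]
 [ 0.     0.     0.     1.   ]]
scrapbox [([216.0, 228.0], 0.92)]
lid_handle [([211.0, 247.0], 0.82)]
lid_hinge [([191.0, 192.0], 0.6)]
flat_mid [([344.0, 177.0], 0.7)]
angle_leg [([435.0, 204.0], 0.85)]
angle_end [([428.0, 211.0], 0.61)]
flat_end [([344.0, 177.0], 0.82)]
bush_a [([378.0, 221.0], 0.65), ([395.0, 163.0], 0.52)]
puck [([325.0, 234.0], 0.9)]
flange [([291.0, 172.0], 0.83)]
hammer [([351.0, 120.0], 0.87)]
wrench [([403.0, 270.0], 0.83), ([340.0, 178.0], 0.28)]
1.3
```

View pics/top0.png

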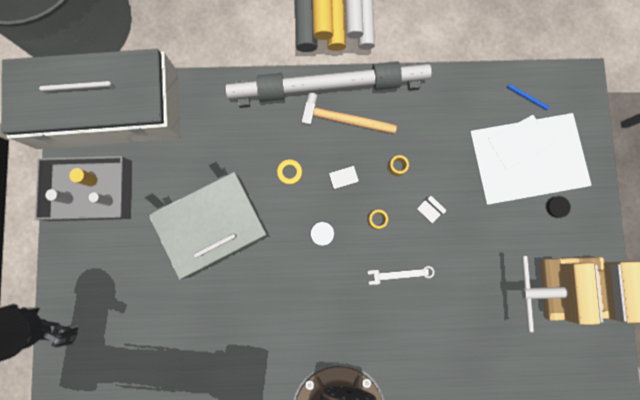

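View pics/scene0.png

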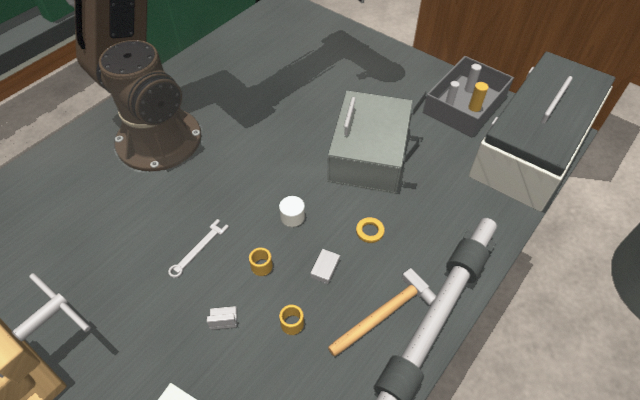

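Top view: lid corners are about (150,215), (236,173), (267,235) and (181,278), with the handle running (195,252)–(236,236). The flat bar is at (344,177) and the angle iron at (432,208), with bushes at (378,219) and (399,165). The networks agree, except that the scene camera calls the angle iron "flat_end", which is wrong.

```bash
cat > h.py <<'E'
from station import ctrl
import cv2,numpy as np
from scipy.spatial.transform import Rotation as R
def px2w(m,p,z):
    T=np.array(m['world_to_cam']);d=np.array([(p[0]-m['cx'])/m['fx'],(p[1]-m['cy'])/m['fy'],1.])
    d=T[:3,:3].T@d;c=-T[:3,:3].T@T[:3,3];return c+d*(z-c[2])/d[2]
def w2px(m,p):
    T=np.array(m['world_to_cam']);q=T[:3,:3]@np.asarray(p)+T[:3,3];return q[:2]/q[2]*[m['fx'],m['fy']]+[m['cx'],m['cy']]
def quat(ydir,xdir):
    "tool y along fingers, x jaw direction"
    y=np.array(ydir,float);y/=np.linalg.norm(y);x=np.array(xdir,float);x-=y*(x@y);x/=np.linalg.norm(x)
    return R.from_matrix(np.c_[x,y,np.cross(x,y)]).as_quat(scalar_first=True)
def down(a): return quat([0,0,-1],[np.cos(a),np.sin(a),0])
def say(t=''):
    s=ctrl.sense();print(t,round(s['time_s'],2),'pos',np.round(s['eef_pos'],3),'F',np.round(s['force'],1),'w',round(s['grip_width'],4));return s
def maskrect(cam,q,z,m=None):
    m=m or ctrl.camera_model(cam);r=ctrl.outline_of(cam,q)
    if not r: return None
    c=max(cv2.findContours(r[0]['mask'].astype(np.uint8),0,1)[0],key=cv2.contourArea)
    w=np.array([px2w(m,p,z)[:2] for p in c[:,0]])*1000
    (cx,cy),(a,b),t=cv2.minAreaRect(w.astype(np.float32))
    return r[0]['score'],np.round([cx,cy,a,b,t],1)
E
python3 - <<'E'
from h import *
m=ctrl.camera_model('top')
ctrl.snapshot('top')
print('corners',[np.round(px2w(m,p,.106)[:2],3) for p in[(150,215),(236,173),(267,235),(181,278)]])
print('handle ends',[np.round(px2w(m,p,.147)[:2],3) for p in[(195,252),(236,236)]])
for q,z in(('flat_end',.022),('angle_end',.03),('lid',.106)): print(q,maskrect('top',q,z,m))
ms=ctrl.camera_model('scene')
for n,a,b,z in[('handle',(211,247),(351,112),.147),('hinge',(191,192),(411,131),.1),('flat',(344,177),(323,268),.011),('leg',(435,204),(224,322),.022),('angle',(428,211),(222,316),0),('puck',(325,234),(292,213),0),('flange',(291,172),(370,232),0),('ba',(378,221),(257,266),0),('bb',(395,163),(296,324),0)]:
    print(n,np.round(px2w(m,a,z),3),np.round(px2w(ms,b,z),3))
im=ctrl.snapshot('top');sc=ctrl.snapshot('scene')
a=cv2.resize(im[180:240,390:470],(640,480),interpolation=2);
cv2.imwrite('pics/crop1.png',cv2.resize(np.hstack([im[150:240,320:460],sc[250:340,190:330]]),None,fx=2.85,fy=2.85,interpolation=2))
say()
E
```

```text
corners [array([0.518, 0.46 ]), array([0.62 , 0.245]), array([0.46 , 0.168]), array([0.36 , 0.382])]
handle ends [array([0.422, 0.337]), array([0.458, 0.239])]
flat_end (0.93, array([616.1, -32.6,  49.6,  74. ,  17.2]))
angle_end (0.82, array([ 522.2, -266. ,   59.5,   52.7,   45.2]))
lid (0.62, array([492.1, 318.8, 181.9, 241.7,  25.6]))
handle [0.433 0.299 0.147] [0.445 0.288 0.147]
hinge [0.575 0.36  0.1  ] [0.578 0.369 0.1  ]
flat [ 0.618 -0.036  0.011] [ 0.617 -0.041  0.011]
leg [ 0.536 -0.28   0.022] [ 0.537 -0.276  0.022]
angle [ 0.519 -0.265  0.   ] [ 0.515 -0.265  0.   ]
puck [0.464 0.02  0.   ] [0.457 0.037 0.   ]
flange [0.638 0.109 0.   ] [0.641 0.112 0.   ]
ba [ 0.496 -0.126  0.   ] [ 0.491 -0.127  0.   ]
bb [ 0.656 -0.181  0.   ] [ 0.652 -0.179  0.   ]
 1.6 pos [0.284 0.612 0.231] F [-0.4 -0.1  0.1] w 0.0854
```

View pics/crop1.png

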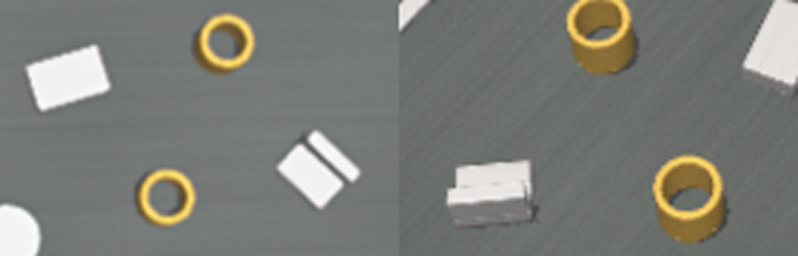

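Two views agree to within a few mm: box centre about (0.492, 0.319), its x axis at yaw about 25.8°, and the handle at about (0.438, 0.292). I'll go above the handle, refine with the wrist camera, and check that the opening arc is reachable.

Run:
```python
from h import *
a=np.radians(25.8);bx=np.array([np.cos(a),np.sin(a),0]);z=np.array([0,0,1.])
s=ctrl.sense();j0=np.array(s['joint_positions'])
for sg in(1,-1):
    q=quat(-z,sg*bx);j=ctrl.ik([.438,.292,.3],q);print(sg,None if j is None else np.round(j,2))
    H=np.array([.492,.319,.1])+.09*bx
    for th in(0,.6,1.2,1.87):
        u=-np.cos(th)*bx+np.sin(th)*z;n=np.sin(th)*bx+np.cos(th)*z;t=.33*th/1.9
        y=-np.cos(t)*z-np.sin(t)*bx;j=ctrl.ik(H+.15*u+.041*n+.017*y,quat(y,sg*bx));print(th,None if j is None else np.round(j,2))
cand=[(np.abs(np.array(j)-j0).max(),sg) for sg in(1,-1) if (j:=ctrl.ik([.438,.292,.3],quat(-z,sg*bx))) is not None]
sg=min(cand)[1];print('use',sg)
ctrl.goto([.438,.292,.30],quat(-z,sg*bx))
m=ctrl.camera_model('wrist');im=ctrl.snapshot('wrist');cv2.imwrite('pics/w1.png',im)
for q,zz in(('lid_handle',.141),('lid_hinge',.1)):
    for d in ctrl.landmark_of('wrist',q)[:1]: print(q,d['score'],np.round(d['point']),np.round(px2w(m,d['point'],zz),4))
print(maskrect('wrist','lid',.106,m))
say()
```

```text
1 [ 0.96  0.07 -0.2   0.   -1.3   2.63]
0 [ 0.96  0.22 -0.46  0.   -0.9   2.63]
0.6 [ 0.89  0.28 -0.16 -0.05 -1.23  2.72]
1.2 [ 0.81  0.45  0.19 -0.07 -1.5   2.79]
1.87 [ 0.75  0.72  0.57 -0.1  -1.74  2.84]
-1 [ 0.96  0.07 -0.2   0.   -1.3  -0.51]
0 [ 0.96  0.22 -0.46  0.   -0.9  -0.51]
0.6 [ 0.89  0.28 -0.16 -0.05 -1.23 -0.42]
1.2 [ 0.81  0.45  0.19 -0.07 -1.5  -0.35]
1.87 [ 0.75  0.72  0.57 -0.1  -1.74 -0.31]
use -1
lid_handle 0.6 [321. 187.] [0.4363 0.2964 0.141 ]
lid_hinge 0.77 [191. 172.] [0.5741 0.3559 0.1   ]
(0.76, array([490.3, 318.6, 180.4, 238.9,  25.9]))
 3.16 pos [0.438 0.293 0.299] F [-0.1 -0.3  0.3] w 0.0852
```

View pics/w1.png

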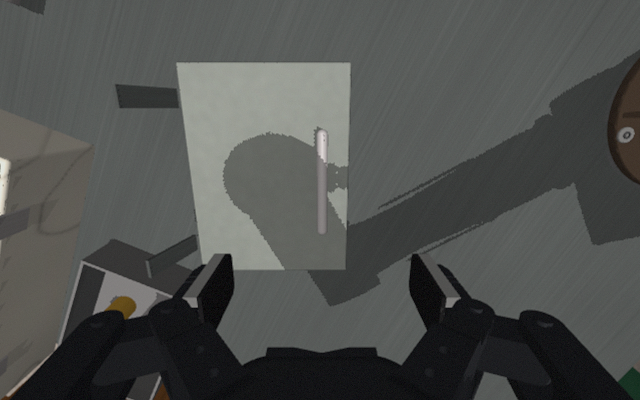

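The wrist view shows the whole lid, and the bar from (321,128) to (321,234) is parallel to it. All three measurements agree to about 2 mm. Now I'll grasp the bar and open the lid.

Run:
```python
from h import *
a=np.radians(25.85);bx=np.array([np.cos(a),np.sin(a),0]);z=np.array([0,0,1.])
C=np.array([.491,.319,.1]);H=C+.09*bx
def pose(th,k=.017):
    u=-np.cos(th)*bx+np.sin(th)*z;n=np.sin(th)*bx+np.cos(th)*z;t=.33*th/1.9
    y=-np.cos(t)*z-np.sin(t)*bx
    return H+.15*u+.041*n+k*y, quat(y,-bx)
p,q=pose(0)
ctrl.grip(.06)
ctrl.move_straight(p,q,.2)
say('at');ctrl.grip(0,40);s=say('gripped')
if s['grip_width']<.006: raise SystemExit('missed')
for th in np.linspace(0,1.87,12)[1:]:
    ctrl.move_straight(*pose(th),.2);s=say(f'{th:.2f}')
    if s['grip_width']<.006 or np.linalg.norm(s['force'])>50: print('STOP');break
cv2.imwrite('pics/s2.png',ctrl.snapshot('scene'))
```

```text
at 4.57 pos [0.438 0.293 0.125] F [-0.7  0.9  1.1] w 0.0598
gripped 5.08 pos [0.437 0.293 0.125] F [-1.5 -0.8  5.1] w 0.0091
0.17 5.36 pos [0.444 0.296 0.148] F [-3.   1.3 -2.9] w 0.0093
0.34 5.64 pos [0.455 0.302 0.171] F [-7.3  0.8  1.2] w 0.0094
0.51 5.92 pos [0.469 0.308 0.192] F [-12.9  -3.1   6.7] w 0.0094
0.68 6.21 pos [0.486 0.317 0.21 ] F [-16.8  -4.5  17.2] w 0.0095
0.85 6.49 pos [0.508 0.327 0.225] F [-11.1  -1.6  18.4] w 0.0095
1.02 6.78 pos [0.531 0.338 0.235] F [-8.4 -1.6 18.6] w 0.0095
1.19 7.06 pos [0.555 0.35  0.24 ] F [-1.9  0.  15.5] w 0.0092
1.36 7.34 pos [0.579 0.361 0.241] F [ 1.2 -0.6 12.4] w 0.0092
1.53 7.62 pos [0.602 0.372 0.236] F [2.3 0.3 9.2] w 0.0092
1.70 7.91 pos [0.624 0.383 0.227] F [4.  0.9 5.6] w 0.0094
1.87 8.19 pos [0.644 0.393 0.215] F [3.5 1.6 4.8] w 0.0087
```

View pics/s2.png

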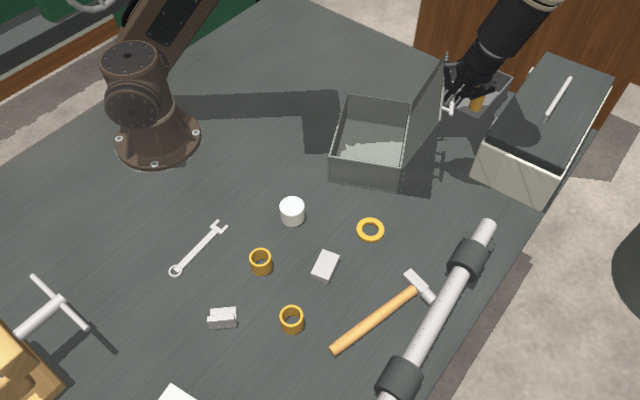

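The lid is upright and leaning back at (440,100), still gripped. I'll open the fingers slightly, back out along the lid plane, then look at the flat bar with the wrist camera.

Run:
```python
from h import *
ctrl.grip(.022);ctrl.wait(.2);s=say('rel')
y=R.from_quat(s['ee_rot'],scalar_first=True).as_matrix()[:,1]
for d in(.14,.12,.10):
    try: ctrl.move_straight(s['eef_pos']-d*y,None,.2);break
    except ctrl.IKError: print('no',d)
say('back');ctrl.grip(.085)
p=[.555,-.035,.31]
j0=np.array(ctrl.sense()['joint_positions'])
th=np.radians(107.2)
c=[(abs(j[5]-j0[5]),t) for t in(th,th-np.pi) if (j:=ctrl.ik(p,down(t))) is not None];t=min(c)[1];print(c)
ctrl.goto(p,down(t))
m=ctrl.camera_model('wrist');im=ctrl.snapshot('wrist');cv2.imwrite('pics/w3.png',im)
print(maskrect('wrist','flat_end',.022,m))
for d in ctrl.landmark_of('wrist','flat_mid')[:1]: print(d['score'],d['point'],px2w(m,d['point'],.011))
ctrl.snapshot('scene');print([(d['score'],d['point']) for d in ctrl.landmark_of('scene','lid_handle')])
a=np.radians(25.85);bx=np.array([np.cos(a),np.sin(a),0]);z=np.array([0,0,1.]);H=np.array([.491,.319,.1])+.09*bx;ms=ctrl.camera_model('scene')
for q in(1.7,1.9,2.0):print(q,w2px(ms,H+.15*(-np.cos(q)*bx+np.sin(q)*z)+.041*(np.sin(q)*bx+np.cos(q)*z)))
say()
```

```text
rel 8.72 pos [0.642 0.392 0.215] F [ 1.1 -1.6 -0.2] w 0.0218
back 9.57 pos [0.682 0.412 0.346] F [-0.1  0.2  0.4] w 0.0218
[(np.float64(1.2275548112269004), np.float64(1.8709929581379212)), (np.float64(1.9140378423628923), np.float64(-1.270599695451872))]
(0.75, array([612.5, -33.5,  51.1,  70.1,  15.3]))
0.83 [310.0, 197.2] [ 0.61514144 -0.03392941  0.011     ]
[(0.64, [456.3, 99.9]), (0.6, [378.3, 319.8])]
1.7 [441.88550757  92.00525376]
1.9 [452.53075939  98.72521709]
2.0 [457.05790941 102.61290745]
 12.18 pos [ 0.555 -0.034  0.31 ] F [0.3 0.4 0.5] w 0.0851
```

View pics/w3.png

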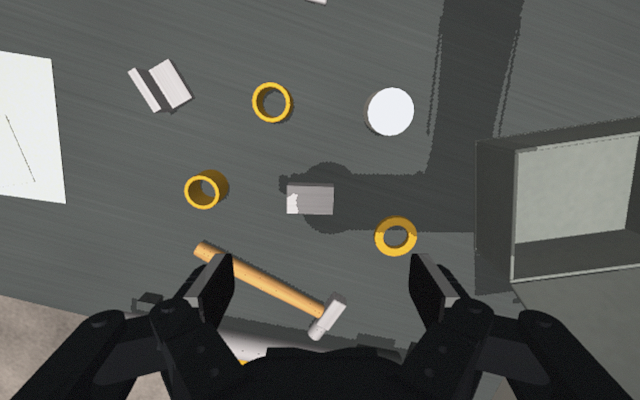

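The lid rests open: the handle landmark at (456,100) fits an angle of about 1.9–2.0. In the wrist image the slab's long side lies along the jaw axis, from (286,182) to (334,215). My jaw angle was therefore 90° off, and the 44 mm side lies at about 16.5°. I'll pick up the slab and place it at the +y end of the box.

```bash
cat >> h.py <<'E'
A=np.radians(25.85);BX=np.array([np.cos(A),np.sin(A),0]);BY=np.array([-np.sin(A),np.cos(A),0]);BC=np.array([.491,.319,0])
def choose(p,t,sgn_for=None):
    j0=ctrl.sense()['joint_positions'];p2,t2=sgn_for
    c=[]
    for k in(0,np.pi):
        j=ctrl.ik(p,down(t+k));j2=ctrl.ik(p2,down(t2+k))
        if j is not None and j2 is not None:c.append((abs(j[5]-j0[5])+abs(j2[5]-j[5]),k))
    print(c);return min(c)[1]
E
python3 - <<'E'
from h import *
p=np.array([.615,-.0345,0]);t=np.radians(16.5);zz=np.array([0,0,1.])
b=BC+.055*BY
k=choose(p+.12*zz,t,(b+.2*zz,A))
ctrl.goto(p+.12*zz,down(t+k));ctrl.move_straight(p+.002*zz,None,.15);say('down')
ctrl.grip(.0,80);s=say('grip')
ctrl.move_straight(p+.2*zz,None,.25);s=say('lift')
if abs(s['grip_width']-.044)>.005: raise SystemExit('bad grip')
q=down(A+k)
ctrl.move_straight(b+[0,0,.2],q,.3);say('over')
im=ctrl.snapshot('wrist');cv2.imwrite('pics/w4.png',np.hstack([im,ctrl.snapshot('scene')[:, 200:]])[:, :][::1])
ctrl.move_straight(b+[0,0,.011],None,.15);say('low')
ctrl.grip(.062);ctrl.wait(.1);say('rel')
ctrl.move_straight(b+[0,0,.25],None,.25)
ctrl.snapshot('top')
cv2.imwrite('pics/s5.png',ctrl.snapshot('scene'))
say()
E
```

```text
[(np.float64(2.159454122276254), 3.141592653589793)]
down 14.53 pos [ 0.616 -0.034  0.003] F [ 0.9 -0.6  0.1] w 0.0851
grip 14.99 pos [ 0.616 -0.034  0.003] F [-1.   0.8  6.5] w 0.0423
lift 15.93 pos [ 0.614 -0.035  0.198] F [-0.1 -0.4 -5.2] w 0.042
over 17.52 pos [0.467 0.367 0.2  ] F [-0.1 -0.2 -3.8] w 0.0422
low 19.02 pos [0.468 0.369 0.012] F [ 0.2 -0.6 -4.7] w 0.0423
rel 19.46 pos [0.467 0.369 0.012] F [-1.  -0.1  0. ] w 0.0621
 20.67 pos [0.466 0.368 0.248] F [-0.3 -0.7  0.5] w 0.062
```

View pics/s5.png

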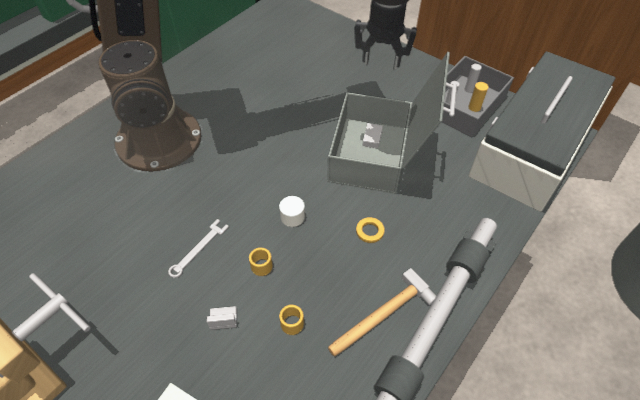

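The slab is in the box (bright at (370,133), partly in shadow), the lid is open with its handle at (452,98), and nothing else has moved. Next I'll look at the angle iron from above.

Run:
```python
from h import *
p=[.48,-.255,.29];t=np.radians(135);b=BC-.055*BY
k=choose(np.array(p),t,(b+[0,0,.2],A));
for kk in (0,np.pi):print([None if (j:=ctrl.ik(x,down(y+kk))) is None else np.round(j[5],2) for x,y in((p,t),(b+[0,0,.2],A),(b+[0,0,.2],A+np.pi))])
ctrl.goto(p,down(t+k))
m=ctrl.camera_model('wrist');im=ctrl.snapshot('wrist');
print(maskrect('wrist','angle_end',.02,m))
for q,z in(('angle_leg',.022),('angle_end',0)):
  for d in ctrl.landmark_of('wrist',q)[:1]: print(q,d['score'],d['point'],px2w(m,d['point'],z)); 
r=[int(v) for v in ctrl.outline_of('wrist','angle_end')[0]['rect']];x0,y0=max(r[0]-20,0),max(r[1]-20,0);print('crop origin',x0,y0,'x6')
cv2.imwrite('pics/w6.png',cv2.resize(im[y0:r[3]+20,x0:r[2]+20],None,fx=6,fy=6,interpolation=2)[:600,:800])
import pickle;pickle.dump(m,open('m.pkl','wb'))
say()
```

```text
[(np.float64(3.544611213066049), 0), (np.float64(5.8801667477033295), 3.141592653589793)]
[np.float64(-0.66), np.float64(2.77), np.float64(-0.37)]
[np.float64(2.48), np.float64(-0.37), np.float64(2.77)]
(0.86, array([ 523. , -266.7,   65.1,   46.7,   44.4]))
angle_leg 0.68 [283.9, 178.5] [ 0.53136559 -0.27669388  0.022     ]
angle_end 0.85 [296.4, 175.6] [ 5.20796775e-01 -2.65030267e-01 -5.55111512e-17]
crop origin 258 136 x6
 23.15 pos [ 0.48  -0.255  0.29 ] F [-0.2 -0.2  0. ] w 0.0619
```

View pics/w6.png

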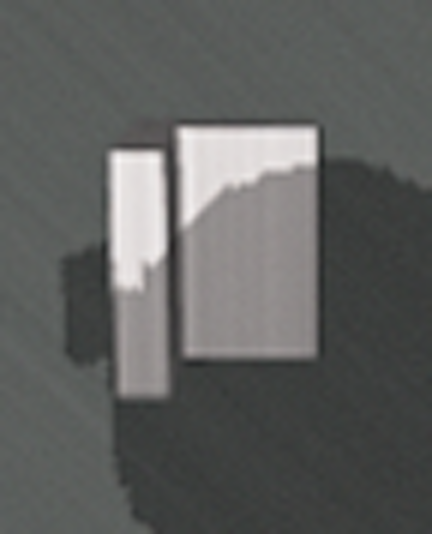

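The crop shows the upright leg's top face (centre about (140,273), so image pixel (281.3,181.5)) to the left of the flat leg. Its edges are aligned with the jaws to within about 1–2°. Next: grasp the upright leg.

Run:
```python
from h import *
import pickle;m=pickle.load(open('m.pkl','rb'))
f=lambda x,y,z:px2w(m,(x/6+258,y/6+136),z)
c=f(140,273,.044);print('leg',c);e=f(141,150,.044)-f(144,397,.044);e2=f(318,126,.012)-f(318,357,.012)
an=[np.degrees(np.arctan2(v[1],v[0])) for v in(e,e2)];print(an,np.linalg.norm(e),np.linalg.norm(e2))
t=np.radians(np.mean([(x%180)+90 for x in an]));t=t if t<np.pi else t-np.pi;print(np.degrees(t))
p=np.array([c[0],c[1],0]);b=BC-.055*BY
if abs(np.degrees(t)-135)>6: raise SystemExit('angle?')
ctrl.grip(.05)
ctrl.goto(p+[0,0,.12],down(t));ctrl.move_straight(p+[0,0,.017],None,.15);say('down')
ctrl.grip(0,80);say('grip')
ctrl.move_straight(p+[0,0,.2],None,.2);s=say('lift')
if abs(s['grip_width']-.012)>.004: raise SystemExit('bad grip')
ctrl.goto([.53,.0,.24],down(A+np.pi))
ctrl.move_straight(b+[0,0,.24],None,.3);say('over')
ctrl.move_straight(b+[0,0,.026],None,.15);say('low')
ctrl.grip(.035);ctrl.wait(.1);say('rel')
ctrl.move_straight(b+[0,0,.25],None,.25)
ctrl.goto([.40,.0,.35],down(A+np.pi));ctrl.wait(.3)
ctrl.snapshot('scene');im=ctrl.snapshot('top');
a=im[90:290,140:460];b2=ctrl.snapshot('scene')[70:370,140:500]
cv2.imwrite('pics/f7.png',np.vstack([cv2.resize(a,(560,350)),cv2.resize(b2,(300,250)).copy() if 0 else cv2.copyMakeBorder(cv2.resize(b2,(300,250)),0,0,0,260,0)]))
mt=ctrl.camera_model('top')
for n,q in(('bush','bush_a'),('puck','puck'),('flange','flange'),('hammer','hammer'),('wrench','wrench'),('flat','flat_end'),('angle','angle_end'),('hnd','lid_handle')):
    print(n,[(np.round(d['point']).tolist(),round(d['score'],2)) for d in ctrl.landmark_of('top',q)[:2]])
say()
```

```text
leg [ 0.53116878 -0.27800612  0.044     ]
[np.float64(-136.48452892424868), np.float64(-135.52084166715)] 0.05609172593576558 0.05614674924424639
133.99731470430066
down 25.01 pos [ 0.532 -0.278  0.018] F [ 0.1 -1.  -0. ] w 0.0502
grip 25.44 pos [ 0.532 -0.278  0.018] F [-0.8  0.5  6.3] w 0.0107
lift 26.51 pos [ 0.53  -0.278  0.198] F [-0.8 -0.4 -4.2] w 0.0103
over 28.64 pos [0.515 0.268 0.24 ] F [ 0.7 -1.  -3.7] w 0.0107
low 30.22 pos [0.515 0.27  0.027] F [ 0.1 -1.1 -2.8] w 0.0104
rel 30.68 pos [0.515 0.27  0.026] F [ 0.5 -0.2  0.3] w 0.0347
bush [([373.0, 220.0], 0.62), ([396.0, 165.0], 0.62)]
puck [([324.0, 235.0], 0.69)]
flange [([158.0, 152.0], 0.52), ([293.0, 172.0], 0.51)]
hammer [([350.0, 121.0], 0.61), ([197.0, 235.0], 0.46)]
wrench [([401.0, 274.0], 0.6)]
flat [([197.0, 237.0], 0.63)]
angle [([234.0, 221.0], 0.7)]
hnd [([159.0, 152.0], 0.65)]
 33.76 pos [ 0.4  -0.    0.35] F [ 0.9 -0.3  0.2] w 0.035
```

View pics/f7.png

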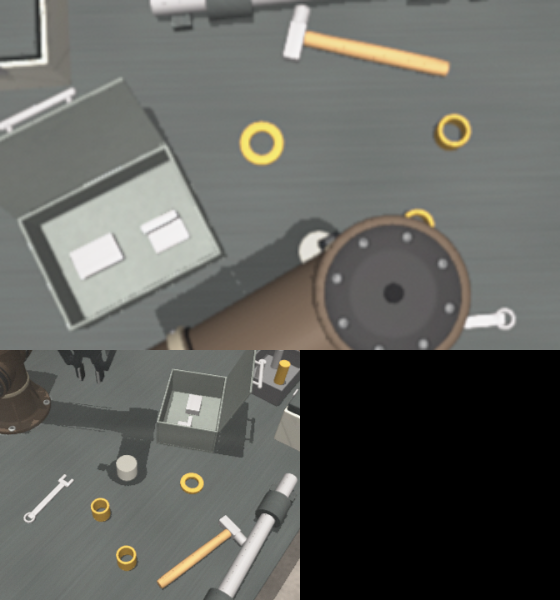

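Both offcuts lie flat on the box floor (top view about (197,237) and (234,221)), and the lid is open. The brass parts, puck, hammer and wrench look unmoved, and the gripper is clear of everything.

```bash
python3 -c "
from station import ctrl
print(ctrl.job_done())"
```

```text
the job is handed in; nothing more can be done
None
```

The job is done and handed in at about 34 s of the 72 s allowed. I lifted the lid by its bar handle right over onto its stop, then put the flat bar end and the angle-iron end side by side on the box floor.

- **Final pictures:** both offcuts lie flat in the box and the lid is open. The gripper was empty, clear of everything, with a force reading near zero.
- **Lid angle:** I estimated it from the handle's position in the image after letting go, which fits 1.9–2.0. I did not measure it again at the end, but the last pictures show it still open.
- **Things to leave alone:** the bushes, puck, flange, hammer and wrench were within about 5 pixels of where they started in the top view. The arm hid part of that view, but the scene camera showed them all in place.
- **Forces:** the largest wrist force I sampled was about 24 N, while lifting the lid.
- **Disagreements:**
  - The scene camera's network first took the angle iron for the flat bar.
  - In the last top view, the network's best match for the flange was wrong, sitting on the handle. Its second match was in the right place.
  - My first jaw angle for the flat bar was 90° off. I corrected it before grasping.

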